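Close a keyed junction-box lid

TASK

One of the two round junction boxes on the board is still open: its lid stands proud. With a fingertip push the lid's raised bar round until the notch in its rim lies over the locating pin on the box, then press the lid down until it is fully home, level and with the pin in the notch. Never grip or lift the lid, keep off the closed box, and leave the loose things on the board where they are.

Things in the scene. Friction and masses are not known exactly. Their poses are not given: they have to be found in the camera images.
- box: Round grey junction box, outer diameter 100 mm, 46 mm tall, bore 92 mm, fixed on a 15 mm thick plywood board (300 x 420 mm) in either of its two box places, 190 mm apart; a like box, already closed, fills the other. Origin: centre of the underside, 15 mm above the table; z up; the pin stands on its +x side. Grey conduits 20 mm thick leave it along the board, tops 47 mm above the table.
- box_pin (a point): Top of the box's locating pin: upright, domed, steel, 10 mm thick, its axis 52 mm from the box's axis, its top 5.2 mm above the box's rim (66 mm above the table). It stands on a lug 18 mm wide that sticks out 14 mm from the box's wall, so lug and outer half of the pin show beyond the lid. Under a misaligned lid it keeps that side from going down.
- lid: The loose lid, about 0.18 kg: grey plate 104 mm across, 6 mm thick; a black skirt below (90 mm across, 16 mm deep) centres it in the greased bore with 1 mm play. Origin: centre of the plate's underside; z up, x along the bar to the notch. Starts level, underside 52 mm above the box's (plate top 73 mm, bar top 87 mm above the table); turns easily both ways, stays where left. Seated: 6 mm lower.
- lid_notch (a point): Middle of the notch in the plate's rim, level with the plate's underside, 52 mm from the lid's axis. The notch goes right through the plate, 16 mm wide, 10 mm deep. At the start it is 0.6 rad or more from the pin, either way round. The pin enters straight when this point is within 3 mm of the pin's axis seen from above; its dome guides it in from about 5 mm.
- lid_bar (a point): Middle of the top of the lid's raised straight bar: 80 mm long, 12 mm wide, standing 14 mm above the plate, its length along the lid's x, one end towards the notch. Pushing sideways near an end (30 to 40 mm from the axis, about 1 N) turns the lid; near the middle the lid jams or tips. Pressing here pushes it down squarely.
- seal (a joint): How far the seal ring under the lid's skirt has been pushed down, in m: 0 with the lid proud, 0.006 with it fully home on a hard stop. It slides stiffly, at about 6 N, and stays where it is left (no spring back).
- shut_box: The other, closed box with its lid seated and fixed; 15 mm board below it, plate top 67 mm and bar top 81 mm above the table. Origin: centre of its underside. Not to be worked on.
- screwdriver: Black-handled screwdriver, 170 mm, lying loose on the board's robot side; leave it alone.
- coupler: Loose grey conduit coupler, an upright tube 27 mm across and 45 mm tall, standing on the board beyond the conduit; leave it alone.
- saddle: Loose grey U-shaped conduit saddle, 40 x 16 x 22 mm, on the board's robot side; leave it alone.
Mind the look-alikes: they are no part of the job. Leave any pink or red look-alike of the lid alone.

How it is judged:
On the way, in this order (a step that is already met when the one before it is completed fails the run):
1. the notch has been turned to the pin (horizontal distance between lid_notch and box_pin below 0.007 m), for 0.05 s.
2. the lid is pressed home (value of joint seal above 0.005 m and z of lid in the frame of box below 0.0475 m), for 0.1 s.
At the end, for the whole second after the job is handed in: The lid is home: its underside less than 47.5 mm above the box's underside (46 mm is fully seated), seal pushed down more than 5 mm, notch point within 5 mm of the pin and the lid within 3 mm of the box's axis seen from above, tilted under 2 degrees, at rest and released (all of step 2 and horizontal distance between lid_notch and box_pin below 0.005 m and horizontal distance between lid and box below 0.003 m and angle between lid's own z axis and vertical below 0.035 rad and linear speed of lid below 0.02 m/s and not (contact force between the fingers and lid above 0.1 N)); the robot touches nothing.
It fails at once if the lid is lifted or prised up (over 60 mm above the box's underside, or tilted over 15 degrees) (z of lid in the frame of box above 0.06 m or angle between lid's own z axis and vertical above 0.26 rad).
It fails at once if the lid, still proud, is gripped or squeezed (over 38 N) (contact force between the fingers and lid above 38 N and z of lid in the frame of box above 0.0508 m).
It fails at once if the closed box is leant on (over 15 N) (contact force between any of the arm, the fingers and shut_box above 15 N).
It fails at once if the screwdriver, coupler or saddle on the board is moved more than 15 mm (distance of any of screwdriver, coupler, saddle from where it was at the start of the episode above 0.015 m).
It also fails if it takes over 45 s, if anything falls off the work surface, if the arm or the gripper's body presses on something with over 40 N, if the wrist force passes 120 N, or if a joint passes its speed limit or range.

ROBOT

A 7-joint arm with a two-finger parallel gripper is mounted at the origin on the work surface. World frame = base frame: x ahead of the robot, y to its left, z up, the work surface at z = 0. Lengths are in m, angles in rad, forces in N, time in s.
With the tool pointing down it reaches from about 0.4 to 0.85 m from the base axis. Payload 10.4 kg.
Tool frame: the origin (TCP) lies midway between the tips of the shut fingers; the grasp point (between the pads) lies 19 mm behind it; z points along the fingers, y is the line along which they close (so a half turn about z gives the same grasp; the last joint's range is limited). The gripper opens to 87 mm and grips with 3 to 60 N. Pads are 19 mm wide; open, the fingers measure 117 mm over their backs; the gripper's body (75 mm by 190 mm) begins 51 mm behind the grasp point.
Start: joints at [-1.15, 0.332, -0.065, 1.46, 0.022, 1.35, -0.088], TCP at [0.268, 0.564, 0.223] pointing down, gripper open.
Joint ranges: [-2.6, 2.6], [-0.5, 2.12], [-1.47, 1.34], [0.16, 2.42], [-1.27, 4.41], [0.06, 2.06], [-2.6, 2.6]. Speed limits (rad/s): [2.22, 2.22, 2.79, 2.79, 3.14, 3.14, 3.14].

INTERFACE

Orientations are given as a unit quaternion [x, y, z, w].
In Python, from bench import r gives the robot as it stands.
- The arm moves only by the tool arm_command, never from a script. Its argument "moves" is one flat list of numbers, 4 for each row, row after row: the shift along the tool's x, y, z in cm, then the turn about the tool's z in degrees. A call has 1 to 12 rows; each row shifts and turns the commanded pose from where the row before left it, along the tool's axes as they then stand; what a row does not reach is not made up. A row lasts 1/12 s, in which the tool goes at most 41.7 mm and 7.16 degrees, less where a joint would pass 70% of its speed; a pose out of reach is approached as far as the arm can. A call with a gripper value outside its range is refused whole. "fingers" is the opening in per cent of the stroke, from 0 (shut) to 100 (fully open), set as the call begins (left out, the last holds). The fingers move at their own pace and stop on an object; "squeeze" is the grip in N (left out, the last holds). Time passes only in rows, so rows that do not move let the fingers close. It gives the time, the measured TCP pose, the force, the opening and the grip force at its end, in the units of the state.
- r.read_state(): the state, without advancing time (a new reading comes with each control period).
- r.camera(name): name is "side" or "top"; returns the picture (400x640x3 uint8, red, green, blue); there is no depth.
- r.camera_info(name): a dict with "fx", "fy", "cx", "cy" (pixels), "origin" and "attitude" of the camera in the world. Camera axes: x right, y up, looking along -z (the intrinsics and any distortion apply to the point x, -y, -z); pixel columns grow to the right and rows downward; lengths in m; the calibration is good to about 2 mm. A picture is of the moment at which its call begins. camera_info takes no time and is no camera call.
- r.close_job(): hands the job in; it is judged then, once.
The state is a dict: "time": time; "joint_positions": joint angles; "joint_vel": joint speeds; "joint_torque": joint torques, N m; "ee_pos": TCP position; "eef_rot": TCP orientation; "ft_force": force on the tool from outside, world axes, zero at the start; "torque": the same for the moment, N m; "width": finger opening in m; "grip_force": force on a finger pad.
Only numpy, scipy, OpenCV 4.12 (cv2) and the standard library are available. Lean on these libraries where they do the work, as an engineer would, in place of code of your own. Each camera call takes 0.05 s, during which the arm holds its last target. There are 200 camera calls.

## Working session

There is one attempt and no reset: what is moved stays moved. The work goes in short steps, Python scripts to look and compute and a tool call to move; the robot and the scene stay as the last step left them, time stands still between calls to the robot, and variables do not carry over. Pictures are saved under pics/ and viewed, at most 10 in all, crops included, and the job is handed in when it is done.

Besides the shell and the picture viewer there is one more tool, called after "Call:" in YAML: its name, and indented under it one key for each argument. arm_command: Moves the arm, as the interface text tells. Its arguments: {"type":"object","properties":{"moves":{"type":"array"},"fingers":{"type":"number"},"squeeze":{"type":"number"}},"required":["moves"]}

```bash
mkdir -p pics; ls; python3 - <<'E'
from bench import r
import cv2
for n in("top","side"):
    cv2.imwrite(f"pics/{n}0.png",r.camera(n)[:,:,::-1]); print(r.camera_info(n))
s=r.read_state(); print(s["time"],s["ee_pos"],s["eef_rot"],s["width"],s["ft_force"])
E
```

```text
pics
{'fx': 497.39490679741397, 'fy': 497.39490679741397, 'cx': 315.8951409490394, 'cy': 202.22353537840962, 'origin': array([ 0.42309445, -0.04807407,  1.09541146]), 'attitude': array([-0.06391356,  0.06233424,  0.70461433, -0.70395181])}
{'fx': 465.98952995132174, 'fy': 465.98952995132174, 'cx': 321.8873969861583, 'cy': 197.81990057345922, 'origin': array([0.27666442, 0.45211703, 0.75739324]), 'attitude': array([-0.10011549,  0.33828085,  0.89340648, -0.27815071])}
0.1 [0.26820576 0.56413885 0.22184779] [ 2.20071331e-01  9.75483575e-01 -6.26835198e-04 -1.05661268e-04] 0.08686295418614683 [ 0.10742403  0.64647148 -0.08964458]
```

View pics/top0.png

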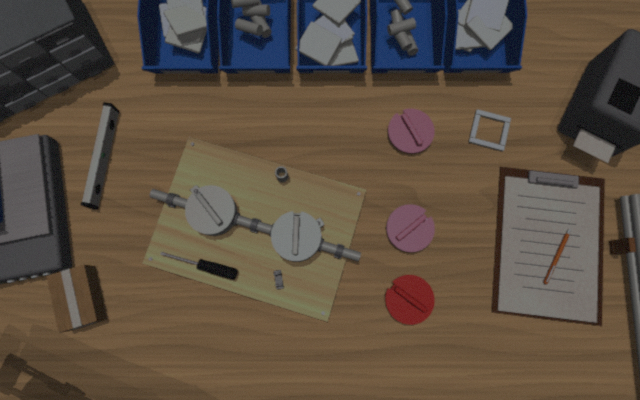

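View pics/side0.png

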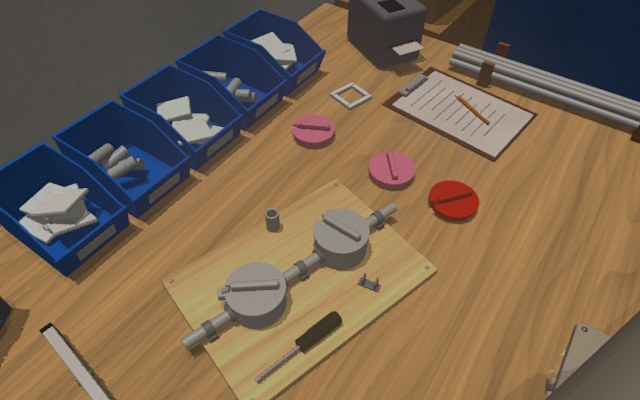

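```bash
python3 - <<'E'
import cv2, numpy as np
a=cv2.imread("pics/top0.png")[180:270,175:345]; b=cv2.imread("pics/side0.png")[190:330,210:390]
a=cv2.resize(a,(790,418),interpolation=cv2.INTER_CUBIC)
cv2.imwrite("pics/c1.png",cv2.convertScaleAbs(a,alpha=1.4))
b=cv2.resize(b,(771,600),interpolation=cv2.INTER_CUBIC);cv2.imwrite("pics/c2.png",cv2.convertScaleAbs(b,alpha=1.4))
E
```

```text
(no output)
```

View pics/c1.png

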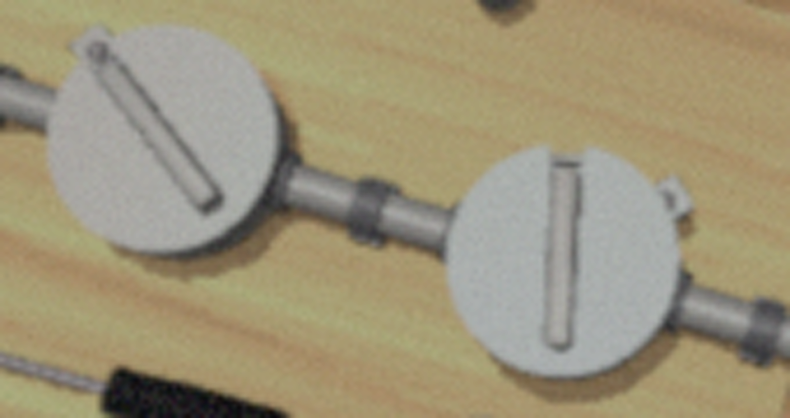

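View pics/c2.png

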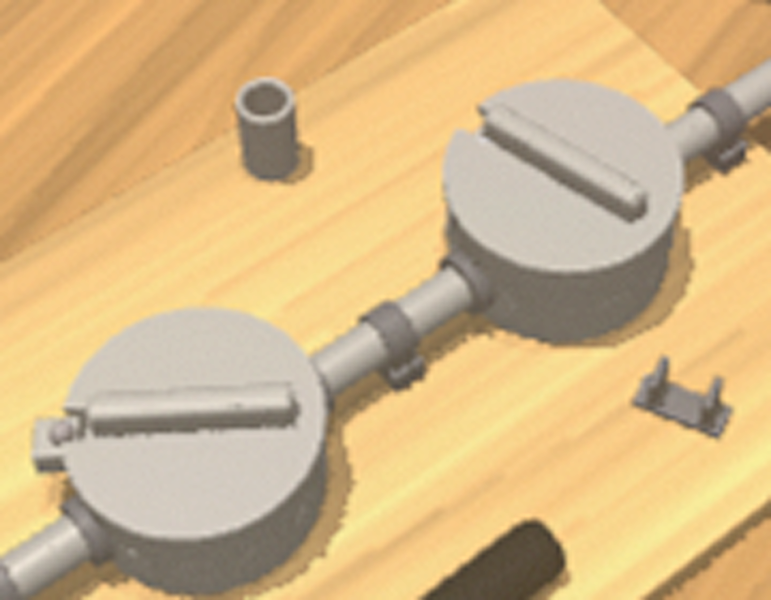

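The right-hand box in the top view is open: plate centre at about px (296,236), notch at (297,214), and pin/lug at (319,222). The left-hand box is shut, with its pin in the notch.

```bash
cat > h.py <<'E'
import numpy as np
from scipy.spatial.transform import Rotation as R
from bench import r
def w(cam,u,v,z):
    c=r.camera_info(cam); d=R.from_quat(c["attitude"]).apply([(u-c["cx"])/c["fx"],-(v-c["cy"])/c["fy"],-1])
    o=np.array(c["origin"]); return o+d*(z-o[2])/d[2]
def px(cam,p):
    c=r.camera_info(cam); q=R.from_quat(c["attitude"]).inv().apply(np.array(p)-c["origin"])
    return c["cx"]+c["fx"]*q[0]/-q[2], c["cy"]-c["fy"]*q[1]/-q[2]
E
python3 - <<'E'
from h import *
np.set_printoptions(precision=4,suppress=True)
c=lambda x,y,z:w("top",175+(x+.5)/4.647-.5,180+(y+.5)/4.647-.5,z)
s=lambda x,y,z:w("side",210+(x+.5)/4.283-.5,190+(y+.5)/4.286-.5,z)
T=dict(cen=c(563,262,.073),L=c(446,255,.073),Rr=c(680,262,.073),bot=c(563,378,.073),notch=c(566,158,.073),b1=c(566,165,.087),b2=c(557,346,.087),pin=c(668,197,.066),lug=c(678,200,.061),shut=c(164,140,.067))
for k in T: print(k,T[k])
S=dict(cen=s(563,175,.073),b1=s(490,115,.087),b2=s(635,200,.087),shut=s(196,423,.067))
for k in S: print("side",k,S[k])
print(np.linalg.norm(T["cen"]-T["shut"]))
for k in("notch","b1","pin","lug"):
    d=(T[k]-T["cen"])[:2]; print(k,np.hypot(*d),np.degrees(np.arctan2(d[1],d[0])))
d=(T["b1"]-T["b2"]);print(np.degrees(np.arctan2(d[1],d[0])),np.linalg.norm(d))
st=r.read_state(); print(R.from_quat(st["eef_rot"]).as_matrix())
E
```

```text
cen [ 0.5371 -0.0042  0.073 ]
L [0.5403 0.0478 0.073 ]
Rr [ 0.537  -0.0562  0.073 ]
bot [ 0.4858 -0.0046  0.073 ]
notch [ 0.5838 -0.0053  0.073 ]
b1 [ 0.5785 -0.0059  0.087 ]
b2 [ 0.4988 -0.0025  0.087 ]
pin [ 0.5671 -0.0509  0.066 ]
lug [ 0.5665 -0.0555  0.061 ]
shut [0.5932 0.1764 0.067 ]
side cen [ 0.5369 -0.002   0.073 ]
side b1 [ 0.5751 -0.0021  0.087 ]
side b2 [0.4998 0.0011 0.087 ]
side shut [0.5914 0.1789 0.067 ]
0.18923996789151262
notch 0.04675112137562041 -1.2759185179753432
b1 0.04144486633691992 -2.276654716500579
pin 0.05553206481312387 -57.233695243507285
lug 0.059051368319225306 -60.1594273959836
-2.4583498985972376 0.07974235531185189
[[-0.9031  0.4294 -0.0005]
 [ 0.4294  0.9031 -0.0012]
 [-0.0001 -0.0013 -1.    ]]
```

Call:
arm_command:
  moves: [0,0,0,6.7,0,0,0,6.7,0,0,0,6.7,0,0,0,6.7,0,0,0,6.7,0,0,0,6.7,0,0,0,6.7,0,0,0,6.7,0,0,0,6.7,0,0,0,6.6,0,0,0,0]
  fingers: 0
  squeeze: 5

```text
time: 1.02
ee_pos: [0.2682, 0.5643, 0.2221]
eef_rot: [0.723, 0.691, -0.0, 0.0]
ft_force: [0.3, 0.5, 1.7]
width: 0.0217
grip_force: 0.0
```

```bash
cat >> h.py <<'E'
np.set_printoptions(precision=4,suppress=True)
C=np.array([.537,-.0035])
def go(th,rad,off,z):
    "tool-frame shift in cm to the point rad along the bar, off to its ccw side; and turn"
    s=r.read_state(); M=R.from_quat(s["eef_rot"]).as_matrix(); t=np.radians(th); u=np.array([np.cos(t),np.sin(t)]); n=np.array([-u[1],u[0]])
    p=np.r_[C+rad*u+off*n,z]; yaw=np.degrees(np.arctan2(M[1,1],M[0,1]))
    print("t",s["time"],"at",s["ee_pos"],"yaw",yaw,"w",s["width"],"f",s["ft_force"],"goal",p,"shift cm",100*M.T@(p-s["ee_pos"]),"turn",yaw-th, "j",s["joint_positions"])
E
python3 -c "
from h import *
go(-2.3,.036,.0215,.12)"
```

```text
t 1.0167 at [0.2682 0.5643 0.2221] yaw -2.6394649205292047 w 0.021708890749699703 f [0.2992 0.4603 1.7124] goal [0.5738 0.0165 0.12  ] shift cm [-53.3043  33.053   10.2439] turn -0.33946492052920485 j [-1.2725  0.3292  0.0923  1.4682 -0.0305  1.3463 -1.2243]
```

Call:
arm_command:
  moves: [-3.4,2.1,0.5,0,-3.4,2.1,0.5,0,-3.4,2.1,0.5,0,-3.4,2.1,0.5,0,-3.4,2.1,0.5,0,-3.4,2.1,0.5,0,-3.4,2.1,0.5,0,-3.4,2.1,0.5,0,-3.4,2.1,0.5,0,-3.4,2.1,0.5,0,-3.4,2.1,0.5,0,-3.4,2.1,0.5,0]

```text
time: 2.02
ee_pos: [0.5041, 0.1447, 0.1624]
eef_rot: [0.72, 0.694, 0.0, -0.0]
ft_force: [0.8, -0.3, -0.4]
width: 0.0006
grip_force: 0.0
```

Call:
arm_command:
  moves: [-3.1,1.9,1,0,-3.1,1.9,1,0,-3.1,1.9,1,0,-3,2,1,0,0,0,0,0,0,0,0,0]

```text
time: 2.52
ee_pos: [0.5755, 0.0179, 0.1215]
eef_rot: [0.721, 0.692, -0.001, -0.0]
ft_force: [0.4, 0.3, 0.7]
width: 0.0006
grip_force: 0.0
```

```bash
python3 -c "
from h import *
import cv2
go(-2.3,.036,.0215,.079)
a=r.camera('top')[180:300,230:380,::-1];b=r.camera('side')[150:290,270:445,::-1]
a=cv2.resize(a,(750,600),interpolation=cv2.INTER_CUBIC);b=cv2.resize(b,(750,600),interpolation=cv2.INTER_CUBIC)
cv2.imwrite('pics/s1.png',cv2.convertScaleAbs(b,alpha=1.4))
print(px('side',r.read_state()['ee_pos']))
"
```

```text
t 2.5167 at [0.5755 0.0179 0.1215] yaw -2.3433444141652866 w 0.0005588535236880513 f [0.3551 0.3295 0.6808] goal [0.5738 0.0165 0.079 ] shift cm [-0.1387 -0.1496  4.2527] turn -0.04334441416528678 j [-0.5276  0.3232  0.4997  1.742  -0.1682  1.121  -0.0169]
(np.float64(316.7991222030264), np.float64(212.24647702662304))
```

View pics/s1.png

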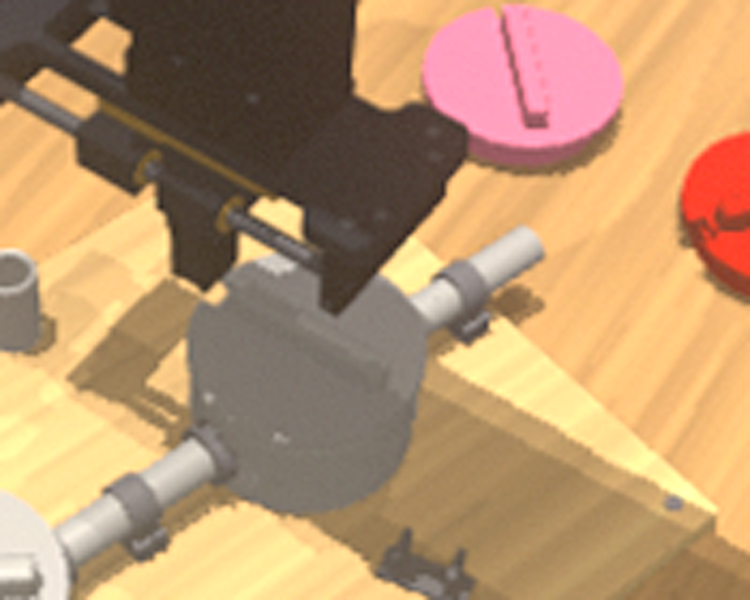

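The shut fingertips show at side px (318,216), as the calibration predicts, and hang clear beside the bar's far end. I'm descending beside the bar.

Call:
arm_command:
  moves: [0,-0.15,1.5,0,0,0,1.5,0,0,0,1,0,0,0,0.25,0,0,0,0,0,0,0,0,0]

```text
time: 3.12
ee_pos: [0.5743, 0.0211, 0.0807]
eef_rot: [0.721, 0.693, 0.0, 0.0]
ft_force: [0.0, -0.2, 0.5]
width: 0.0004
grip_force: 0.0
```

```bash
python3 -c "
from h import *
go(-2.3,.036,.0155,.079)"
```

```text
t 3.1167 at [0.5743 0.0211 0.0807] yaw -2.2631507949828333 w 0.0004220225016671262 f [ 0.0009 -0.2077  0.4664] goal [0.5736 0.0105 0.079 ] shift cm [-1.0606 -0.0268  0.1663] turn 0.036849205017166486 j [-0.5188  0.3669  0.4854  1.7831 -0.1958  1.0387 -0.0006]
```

Call:
arm_command:
  moves: [-0.3,0,0.2,0,-0.3,0,0,0,-0.2,0,0,0,-0.2,0,0,0,0,0,0,0,0,0,0,0]

```text
time: 3.62
ee_pos: [0.5737, 0.0104, 0.0782]
eef_rot: [0.721, 0.692, 0.0, 0.0]
ft_force: [-0.6, 0.5, -0.5]
width: 0.0007
grip_force: 0.0
```

```bash
python3 -c "
from h import *
go(-2.3,.036,.0155,.079)"
```

```text
t 3.6167 at [0.5737 0.0104 0.0782] yaw -2.3486001279974706 w 0.0007398604669521798 f [-0.5809  0.5205 -0.5046] goal [0.5736 0.0105 0.079 ] shift cm [ 0.0107 -0.0087 -0.0814] turn -0.04860012799747082 j [-0.5035  0.369   0.489   1.7872 -0.1986  1.034   0.0187]
```

Now the arc: 8 rows of 5°, then check.

Call:
arm_command:
  moves: [-0.32,0.12,0,5,-0.32,0.12,0,5,-0.32,0.12,0,5,-0.32,0.12,0,5,-0.32,0.12,0,5,-0.32,0.12,0,5,-0.32,0.12,0,5,-0.32,0.12,0,5,0,0,0,0,0,0,0,0]

```text
time: 4.45
ee_pos: [0.574, -0.0161, 0.0781]
eef_rot: [0.914, 0.405, -0.0, 0.0]
ft_force: [0.2, 1.0, 0.0]
width: 0.0005
grip_force: 0.0
```

```bash
python3 -c "
from h import *
import cv2
go(-42.3,.036,.0155,.079)
a=r.camera('top')[190:290,235:360,::-1];b=r.camera('side')[170:280,290:430,::-1]
a=cv2.resize(a,(500,400),interpolation=cv2.INTER_CUBIC);b=cv2.resize(b,(764,600),interpolation=cv2.INTER_CUBIC)
cv2.imwrite('pics/s2.png',cv2.convertScaleAbs(b,alpha=1.5));cv2.imwrite('pics/t2.png',cv2.convertScaleAbs(a,alpha=1.5))
"
```

```text
t 4.45 at [ 0.574  -0.0161  0.0781] yaw -42.173915692539225 w 0.0005307574745423181 f [0.2062 0.9577 0.0062] goal [ 0.5741 -0.0163  0.079 ] shift cm [-0.0085  0.0191 -0.093 ] turn 0.12608430746077204 j [-0.5683  0.3947  0.6292  1.7915 -0.2653  1.0409 -0.5763]
```

View pics/s2.png

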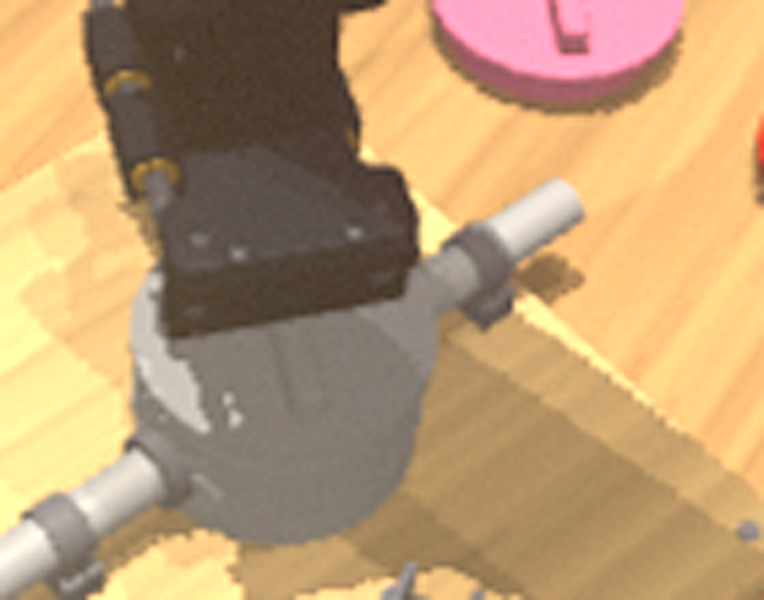

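The bar has turned with the finger; its near end shows at about side px (345,244). I'll push 13° more, then back off and look.

Call:
arm_command:
  moves: [-0.32,0.12,0,5,-0.26,0.1,0,4,-0.26,0.1,0,4,0,0,0,0,0,0,0,0,0.5,0,0,0,0.5,0,0,0,0,0,-2,0,0,0,-4,0,2,-4,-4,0,0,-4,-4,0,0,0,0,0]

```text
time: 5.55
ee_pos: [0.5584, 0.0425, 0.2006]
eef_rot: [0.953, 0.302, 0.003, -0.001]
ft_force: [0.8, 1.2, -0.6]
width: 0.0003
grip_force: 0.0
```

Call:
arm_command:
  moves: [2.8,-2.8,0,0,2.8,-2.8,0,0,2.8,-2.8,0,0,2.8,-2.8,0,0,2.8,-2.8,0,0,0,0,0,0]

```text
time: 6.05
ee_pos: [0.5914, 0.242, 0.1936]
eef_rot: [0.953, 0.304, -0.0, -0.002]
ft_force: [-0.3, 2.1, -0.4]
width: 0.0006
grip_force: 0.0
```

```bash
python3 -c "
from h import *
import cv2
go(-55.3,0,0,.1)
a=r.camera('top')[205:270,265:340,::-1];b=r.camera('side')[190:270,290:400,::-1]
a=cv2.resize(a,(692,600),interpolation=cv2.INTER_CUBIC)
cv2.imwrite('pics/t3.png',cv2.convertScaleAbs(a,alpha=1.4))
cv2.imwrite('pics/s3.png',cv2.convertScaleAbs(cv2.resize(b,(660,480),interpolation=cv2.INTER_CUBIC),alpha=1.4))
"
```

```text
t 6.05 at [0.5914 0.242  0.1936] yaw -54.59891794090975 w 0.0005801464355057151 f [-0.3424  2.1293 -0.4197] goal [ 0.537  -0.0035  0.1   ] shift cm [-18.6542  16.8944   9.3061] turn 0.7010820590902469 j [-0.9072  0.42    0.6016  1.4891 -0.2447  1.3081 -1.2353]
```

View pics/t3.png

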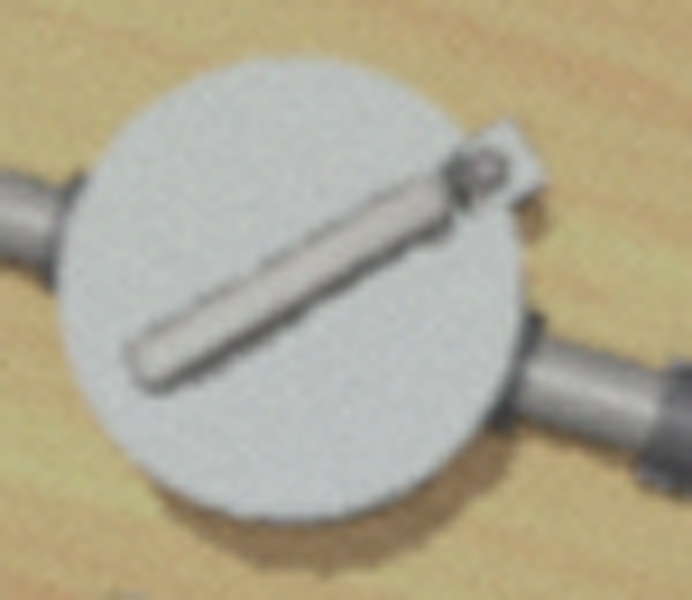

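The pin now shows inside the notch at crop (485,170), in line with the bar running from (155,360) to (435,200). Checking in numbers.

```bash
python3 -c "
from h import *
c=lambda x,y,z:w('top',265+(x+.5)/9.23-.5,205+(y+.5)/9.23-.5,z)
b1=c(433,200,.087);b2=c(152,360,.087);pin=c(485,172,.066);cen=c(291,288,.073)
m=(b1+b2)/2; d=b1-b2; n=m[:2]+.052*d[:2]/np.hypot(*d[:2])
print(m,cen,pin,n,np.hypot(*(n-pin[:2])),np.degrees(np.arctan2(d[1],d[0])),np.linalg.norm(d))
e=pin-cen;print(np.hypot(*e[:2]),np.degrees(np.arctan2(e[1],e[0])))
"
```

```text
[ 0.5378 -0.0059  0.087 ] [ 0.5376 -0.0049  0.073 ] [ 0.5646 -0.0483  0.066 ] [ 0.5637 -0.051 ] 0.002882751868320543 -60.1939456803871 0.0711933059550813
0.0511631342763194 -58.04789857377826
```

Call:
arm_command:
  moves: [-2.3,2.1,0.7,0,-2.3,2.1,0.7,0,-2.3,2.1,0.7,0,-2.3,2.1,0.7,0,-2.3,2.1,0.7,0,-2.3,2.1,0.7,0,-2.3,2.1,0.7,0,-2.6,2.35,1.5,0,0,0,2,0,0,0,0,0,0,0,0,0]

```text
time: 7.07
ee_pos: [0.5351, -0.0163, 0.1111]
eef_rot: [0.955, 0.297, -0.001, -0.0]
ft_force: [0.6, -0.1, 1.0]
width: 0.0002
grip_force: 0.0
```

```bash
python3 -c "
from h import *
C[:]=[.5375,-.005]
go(-59,0,0,.087)"
```

```text
t 7.0667 at [ 0.5351 -0.0163  0.1111] yaw -55.405728933505316 w 0.00022600039584853615 f [ 0.6079 -0.1106  1.0485] goal [ 0.5375 -0.005   0.087 ] shift cm [ 0.84   -0.7956  2.4046] turn 3.5942710664946844 j [-0.6728  0.2706  0.7129  1.8648 -0.1994  1.0798 -0.85  ]
```

Call:
arm_command:
  moves: [0.85,-0.8,0,3.5,0,0,1,0,0,0,0.5,0,0,0,0,0,0,0,0,0]

```text
time: 7.48
ee_pos: [0.538, -0.0043, 0.096]
eef_rot: [0.963, 0.269, -0.0, 0.0]
ft_force: [0.2, 0.6, 0.6]
width: 0.0008
grip_force: 0.0
```

```bash
python3 -c "
from h import *
C[:]=[.5375,-.005]
go(-59,0,0,.087)"
```

```text
t 7.4833 at [ 0.538  -0.0043  0.096 ] yaw -58.750123470794875 w 0.0007769551524002381 f [0.155  0.5763 0.5676] goal [ 0.5375 -0.005   0.087 ] shift cm [-0.0801  0.0364  0.904 ] turn 0.2498765292051246 j [-0.6873  0.2983  0.7096  1.8726 -0.222   1.0512 -0.9136]
```

Call:
arm_command:
  moves: [-0.05,0,0.4,0,0,0,0.3,0,0,0,0.2,0,0,0,0.2,0,0,0,0.1,0,0,0,0,0]

```text
time: 7.98
ee_pos: [0.5379, -0.0044, 0.0844]
eef_rot: [0.963, 0.269, 0.0, -0.0]
ft_force: [-0.7, -1.1, 3.4]
width: 0.0006
grip_force: 1.5
```

Call:
arm_command:
  moves: [0,0,0.1,0,0,0,0.1,0,0,0,0.1,0,0,0,0.1,0,0,0,0,0,0,0,0,0]

```text
time: 8.48
ee_pos: [0.5388, -0.0039, 0.0814]
eef_rot: [0.963, 0.269, 0.001, -0.0]
ft_force: [-2.4, 0.3, 12.0]
width: 0.0002
grip_force: 6.0
```

Call:
arm_command:
  moves: [0,0,0.1,0,0,0,0.1,0,0,0,0,0,0,0,0,0]

```text
time: 8.82
ee_pos: [0.5394, -0.0039, 0.0812]
eef_rot: [0.963, 0.269, 0.002, -0.001]
ft_force: [-10.9, 1.2, 33.4]
width: 0.0005
grip_force: 17.0
```

The arm is at the hard stop: z 0.0812 against an expected 0.081, with the force rising. I'm lifting off and checking.

Call:
arm_command:
  moves: [0,0,-0.4,0,0,0,-1,0,0,0,-3,0,0,0,-4,0,2.8,-2.8,-1,0,2.8,-2.8,0,0,2.8,-2.8,0,0,2.8,-2.8,0,0,2.8,-2.8,0,0,2.8,-2.8,0,0,0,0,0,0,0,0,0,0]

```text
time: 9.82
ee_pos: [0.5941, 0.2294, 0.1716]
eef_rot: [0.963, 0.271, -0.001, 0.0]
ft_force: [-0.1, -0.9, 0.3]
width: 0.0006
grip_force: 0.0
```

```bash
python3 -c "
from h import *
import cv2
s=r.read_state();print(s['ee_pos'],s['ft_force'])
a=r.camera('top')[180:270,175:345,::-1];b=r.camera('side')[190:330,210:390,::-1]
a=cv2.resize(a,(680,360),interpolation=cv2.INTER_CUBIC);b=cv2.resize(b,(309,240),interpolation=cv2.INTER_CUBIC)
o=np.zeros((600,680,3),np.uint8);o[:360]=a;o[360:,:309]=b;c=r.camera('side')[200:270,300:381,::-1];o[360:,330:608]=cv2.resize(c,(278,240),interpolation=cv2.INTER_CUBIC)
cv2.imwrite('pics/f.png',cv2.convertScaleAbs(o,alpha=1.4))
"
```

```text
[0.5941 0.2294 0.1716] [-0.1393 -0.9202  0.2888]
```

View pics/f.png

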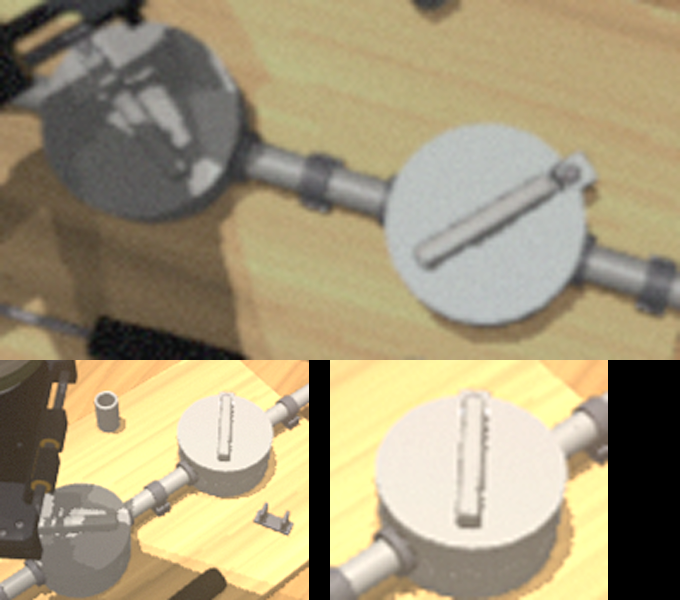

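The pin sits in the notch at crop (568,172), in line with the bar. The lid lies level on the box, the loose things haven't moved and the arm is clear, so I'm handing in.

```bash
python3 -c "
from bench import r
print(r.close_job())"
```

```text
the job is handed in; nothing more can be done
None
```

I turned the open box's lid until its notch lay over the pin, pressed it down to its hard stop, and handed the job in at about 10 s; the hand-in returned no verdict.

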